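# Wedge the spring clip off a display rod

## Task

Take the wedge out of its pine block and ease its blade, from above, down between the rod and the back bar of the spring clip that locks the sample board, until the clip spreads and slides completely off the rod, and leave it lying flat on the board. Then hang the wedge back in its block. Work the clip with the wedge only, never with the gripper, press no harder than 20 N, and leave the pail, the loose plaque and the slate where they are.

Things in the scene. Friction and masses are not known exactly. Their poses are not given: they have to be found in the camera images.
- stand: Fixed pine riser with a sample board on top, ribbed metal sides, 140 (x) x 120 (y) x 60 mm; origin under its centre, z up. A slot 18 mm wide (y = -9 to 9 mm) goes down through it to the counter, from under the rod's +x side to x = 22 mm, so a blade can pass down beside the rod. A black bottle opener lies on the board near the +x, +y corner, up to 20 mm high.
- rod (a point): Point on the steel rod's axis, level with the board's top (60 mm above the counter), at x = -20 mm, y = 0 in the stand; axes as the stand's. The rod stands upright: neck 16 mm in diameter for the first 7 mm, above it 20 mm in diameter up to its flat top, 22 mm above this point. The clip's back bar and the slot are on its +x side.
- gap (a point): Middle of the free gap between the rod's side and the clip's back bar, 11.5 mm from the rod's axis along the stand's +x and 5 mm above the board (level with the clip's top); fixed to the stand, axes as the stand's. The gap is 3 mm (x) by 17 mm (y).
- clip_center (a point): Steel spring clip, 5 mm thick, lying on the board round the rod's neck, under the rod's wider part; from above a U 34 mm wide (y), 26 mm long (x), about 70 g. This point is on its underside, centre of its round seat; it coincides with point rod at the start. +x to its straight back bar (34 mm along y, inner face at x = 13 mm, 5 mm thick), mouth at -x between two sprung jaws.
- jaw_left (a joint): Spread of the clip's jaw on its +y side, 0 at rest; a slow spring closes it within about 4 s. To come off, the clip slides +x along the board: jaws widest (about 0.055 rad) after 5 mm, clear of the neck after 10 mm; it stays where it is pushed. Strongly damped: a fast push is a hard push. Driven in steps of about 1 mm, with a rest when the force grows, the wedge needs 7 to 14 N downward.
- jaw_right (a joint): The same for the jaw on the clip's -y side.
- wedge_handle (a point): Centre of the wedge's dark wooden handle, 24 x 24 mm, 50 mm tall; z up the handle. Under it a steel flange 24 (x) x 34 (y) x 5 mm (25 to 30 mm below this point), then the steel blade, 60 mm long, 10 mm wide (y). The whole weighs about 140 g.
- wedge_tip (a point): Middle of the blade's tip edge, 90 mm below the handle's centre and at x = -11.25 mm; axes as the handle's. The blade's flat upright face is at x = -12 mm, flush with the handle's side, and goes against the rod; the other face slopes: thickness 1.5 mm at the tip (x = -12 to -10.5), 18 mm at the flange (x = -12 to +6). Driven down 50 mm below the clip's top it moves the clip about 12 mm.
- block: Fixed pine holder block, 70 x 70 x 70 mm; origin under its centre, z up. A slot goes through it from the top: x = -16 to +10 mm, y = -9 to 9 mm. The wedge hangs in it, axes alike (or nearly), flange on the block's top, handle's centre over the block's centre and 100 mm above the counter.
- pail: Bystander: small open metal pail, 84 mm across, 75 mm tall; origin under its centre. Leave alone.
- plaque: Bystander: loose pine plaque lying flat, 90 x 130 x 18 mm, with a black bottle opener on it; origin under its centre. Leave alone.
- slate: Bystander: small black slate on a wooden foot, 40 x 90 mm, 84 mm tall; origin under its centre. Leave alone.

How it is judged:
By the outcome, as a careful person would: the job done as asked, in the order asked, and still so for the second after the job is handed in, with the robot touching nothing.
It also fails if it takes over 72 s, if anything falls off the work surface, if the arm or the gripper's body presses on something with over 40 N, if the wrist force passes 120 N, or if a joint passes its speed limit or range.

## Robot

A 7-joint arm with a two-finger parallel gripper is mounted at the origin on the work surface. World frame = base frame: x ahead of the robot, y to its left, z up, the work surface at z = 0. Lengths are in m, angles in rad, forces in N, time in s.
With the tool pointing down it reaches from about 0.4 to 0.875 m from the base axis. Payload 6.5 kg.
Tool frame: the origin (TCP) lies midway between the tips of the shut fingers; the grasp point (between the pads) lies 19 mm behind it (env.grip_depth is the distance from the TCP to the grasp point, in m); z points along the fingers, y is the direction in which the jaws open and shut (so a half turn about z gives the same grasp; the last joint's range is limited). The gripper opens to 85 mm and grips with 20 to 120 N. Pads are 22 mm wide; open, the fingers measure 114 mm over their backs; the gripper's body (76 mm by 85 mm) begins 54 mm behind the grasp point. The pads swing forward as they close: fully open they stand 13 mm farther back than shut.
Start: joints at [1.203, 0.536, -0.004, 1.538, 0.003, 1.067, -0.071], TCP at [0.193, -0.621, 0.231] pointing down, gripper open.
Joint ranges: [-2.7, 2.7], [-0.37, 2.16], [-1.27, 1.26], [0.24, 2.4], [-1.31, 4.45], [0.19, 1.91], [-2.76, 2.76]. Speed limits (rad/s): [2.39, 2.39, 3.14, 3.14, 3.14, 3.14, 3.14].

## Interface

Orientations are given as a rotation vector (axis times angle).
In Python, from cell import env gives the robot as it stands.
- The arm moves only by the shell command python3 -m handwheel 'ROWS' [FORCE]. ROWS is JSON, a list that holds one entry, the list of rows, each a list of 7 numbers: the shift along the tool's x, y, z in mm, then the turn, a rotation vector about the tool's x, y, z in rad, then the closure, from 0 (fully open) to 1 (shut). In form: [[[tx, ty, tz, rx, ry, rz, fingers], ...]]. A call has 1 to 8 rows; each row shifts and turns the commanded pose from where the row before left it, along the tool's axes as they then stand; what a row does not reach is not made up. A row lasts 1/8 s, in which the tool goes at most 62.5 mm and 10.7 degrees, less where a joint would pass 70% of its speed; a pose out of reach is approached as far as the arm can. A call is refused whole if a number of a shift passes 62.5 or a number of a turn 0.188, either way. A call with a gripper value outside its range is refused whole. The fingers move at their own pace and stop on an object; FORCE is the grip in N (left out, the last holds). Time passes only in rows, so rows that do not move let the fingers close. It gives the time, the measured TCP pose, the force and the opening at its end, in the units of the state.
- env.state(): the state, without advancing time (a new reading comes with each control period).
- env.grab_frame(name): name is "scene" or "top" or "wrist"; returns the picture (400x640x3 uint8, red, green, blue); there is no depth.
- env.camera_model(name): a dict with "fx", "fy", "cx", "cy" (pixels), "cam_to_world" (4x4, takes a point from camera to world coordinates); the wrist camera has in their place "hand_eye" (4x4, takes a point from camera to tool coordinates, whose origin is the TCP and whose axes are the flange's). Camera axes: x right, y up, looking along -z (the intrinsics and any distortion apply to the point x, -y, -z); pixel columns grow to the right and rows downward; lengths in m; the calibration is good to about 2 mm. A picture is of the moment at which its call begins: read the wrist's pose just before it. camera_model takes no time and is no camera call.
- env.finish_job(): hands the job in, once; it reports no verdict.
The state is a dict: "clock": time; "joints": joint angles; "joint_velocities": joint speeds; "joint_torque": joint torques, N m; "position": TCP position; "tcp_rot": TCP orientation; "force": force on the tool from outside, world axes, zero at the start; "torque": the same for the moment, N m; "gripper_width": finger opening in m.
Only numpy, scipy, OpenCV 4.12 (cv2) and the standard library are available. Lean on these libraries where they do the work, as an engineer would, in place of code of your own. Each camera call takes 0.05 s, during which the arm holds its last target. There are 200 camera calls.

## Working session

There is one attempt and no reset: what is moved stays moved. The work goes in short steps, Python scripts to look and compute and a shell command to move; the robot and the scene stay as the last step left them, time stands still between calls to the robot, and variables do not carry over. Pictures are saved under pics/ and viewed, about 8 in all and at most 12, crops included, and the job is handed in when it is done.

```bash
ls; mkdir -p pics; cat > h.py <<'E'
import numpy as np, cv2
from scipy.spatial.transform import Rotation as R
from cell import env
def cam(name):
    m=env.camera_model(name); s=env.state()
    if 'cam_to_world' in m: T=np.array(m['cam_to_world'])
    else:
        W=np.eye(4); W[:3,:3]=R.from_rotvec(s['tcp_rot']).as_matrix(); W[:3,3]=s['position']
        T=W@np.array(m['hand_eye'])
    return m,T
def grab(name,fn=None):
    m,T=cam(name); im=env.grab_frame(name)[:,:,::-1].copy()
    if fn: cv2.imwrite(fn,im)
    return im,m,T
def proj(P,m,T):
    P=np.atleast_2d(P); c=(P-T[:3,3])@T[:3,:3]
    return np.c_[m['cx']+m['fx']*c[:,0]/-c[:,2], m['cy']-m['fy']*c[:,1]/-c[:,2]]
def unproj(uv,z,m,T):
    uv=np.atleast_2d(uv).astype(float)
    d=np.c_[(uv[:,0]-m['cx'])/m['fx'],-(uv[:,1]-m['cy'])/m['fy'],-np.ones(len(uv))]@T[:3,:3].T
    return T[:3,3]+d*((z-T[2,3])/d[:,2])[:,None]
E
python3 - <<'E'
from h import *
for n in ['top','scene']:
    im,m,T=grab(n,f'pics/{n}0.png'); print(n,{k:v for k,v in m.items()}); 
print({k:np.round(v,4) for k,v in env.state().items()},env.grip_depth)
print(env.camera_model('wrist'))
E
```

```text
pics
top {'fx': 398.7964021675175, 'fy': 398.7964021675175, 'cx': 320.01326615369237, 'cy': 200.77060195008966, 'cam_to_world': array([[ 0.02102373,  0.98224041, -0.18644509,  0.48378538],
       [-0.99967131,  0.02338942,  0.01049753,  0.00571512],
       [ 0.01467194,  0.18616311,  0.9824093 ,  0.81762453],
       [ 0.        ,  0.        ,  0.        ,  1.        ]])}
scene {'fx': 381.4708958186879, 'fy': 381.4708958186879, 'cx': 321.6438887878629, 'cy': 201.18062997397735, 'cam_to_world': array([[-0.77199265, -0.33821542,  0.53817996,  1.0796887 ],
       [ 0.63540237, -0.4333538 ,  0.63911525,  0.56479105],
       [ 0.0170637 ,  0.83535311,  0.54944883,  0.57848288],
       [ 0.        ,  0.        ,  0.        ,  1.        ]])}
{'clock': np.float64(0.1), 'joints': array([ 1.2028,  0.5371, -0.0044,  1.5388,  0.0026,  1.0673, -0.0712]), 'joint_velocities': array([ 0.0006, -0.0019, -0.0017, -0.0027,  0.0006, -0.0002, -0.0006]), 'joint_torque': array([ 3.30000e-03, -5.84568e+01,  1.05240e+00, -2.59775e+01,
        1.27000e-02,  4.60000e-03, -0.00000e+00]), 'position': array([ 0.193 , -0.6201,  0.2305]), 'tcp_rot': array([-3.1043e+00, -4.7220e-01,  6.0000e-04]), 'force': array([-0.855 , -0.0861, -1.2429]), 'torque': array([0.043 , 0.0067, 0.0071]), 'gripper_width': np.float64(0.0855)} 0.0187
{'fx': 290.1121481750082, 'fy': 290.1121481750082, 'cx': 315.8820920111357, 'cy': 196.6178813471608, 'hand_eye': array([[ 1.07980770e-03,  9.63285193e-01,  2.68478064e-01,
         6.68717651e-02],
       [ 9.99997049e-01, -1.62439437e-03,  1.80629479e-03,
         9.56071746e-04],
       [ 2.17609128e-03,  2.68475321e-01, -9.63284105e-01,
        -1.42505778e-01],
       [ 0.00000000e+00,  0.00000000e+00,  0.00000000e+00,
         1.00000000e+00]])}
```

View pics/top0.png

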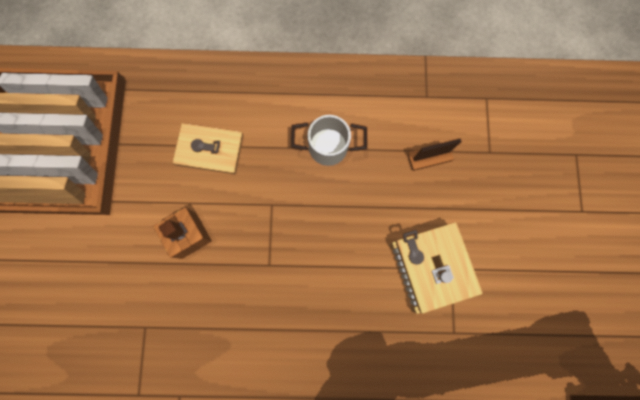

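View pics/scene0.png

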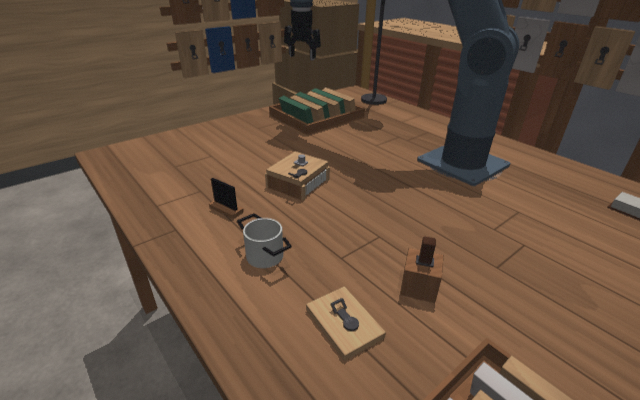

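The top view shows the block at about (183,232) with the wedge handle at (170,228), and the stand at about (437,268) with its rod at (445,275). The pail is at (329,140), the plaque at (208,148) and the slate at (435,153). Next I'll crop the block and stand larger.

```bash
python3 - <<'E'
import cv2, numpy as np
t=cv2.imread('pics/top0.png')
def crop(x,y,w,h,s):
    c=cv2.resize(t[y:y+h,x:x+w],None,fx=s,fy=s,interpolation=cv2.INTER_CUBIC)
    for i in range(0,w,10): cv2.line(c,(i*s,0),(i*s,6 if i%50 else 14),(255,255,255),1); cv2.putText(c,str(x+i),(i*s,24),0,.3,(255,255,255))
    for i in range(0,h,10): cv2.line(c,(0,i*s),(6,i*s),(255,255,255),1); cv2.putText(c,str(y+i),(8,i*s+4),0,.3,(255,255,255))
    return c
a=crop(385,215,100,105,5); b=crop(150,195,60,65,5)
o=np.zeros((525,800,3),np.uint8); o[:,:500]=a; o[:325,500:]=b
cv2.imwrite('pics/c1.png',o)
E
```

```text
(no output)
```

View pics/c1.png

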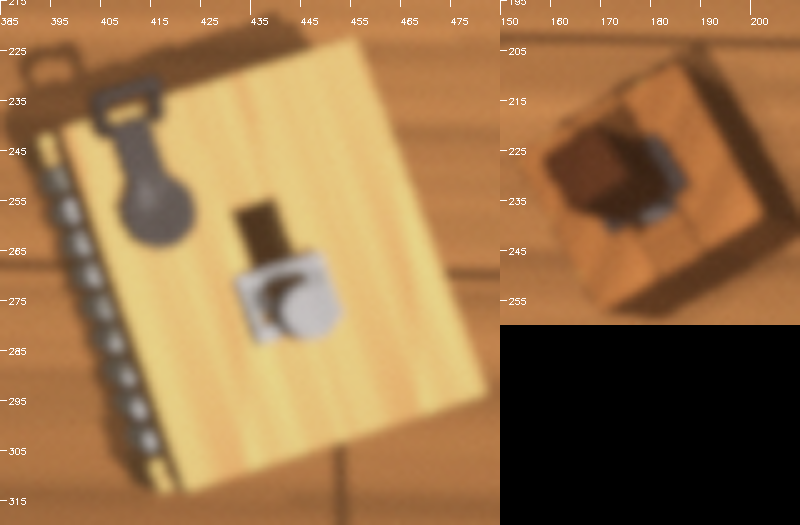

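```bash
cat >> h.py <<'E'
from scipy.optimize import least_squares
def fit(local,uv,z,m,T,x0):
    local=np.array(local,float); uv=np.array(uv,float)
    if local.shape[1]==2: local=np.c_[local,np.full(len(local),z)]
    f=lambda p:(proj(np.c_[(local[:,:2]@np.array([[np.cos(p[2]),np.sin(p[2])],[-np.sin(p[2]),np.cos(p[2])]]))+p[:2],local[:,2]],m,T)-uv).ravel()
    r=least_squares(f,x0); return r.x,np.round(r.fun,1)
E
python3 - <<'E'
from h import *
m,T=cam('top')
print(np.round(unproj([[397.5,239.5],[456,222],[481.5,293.5],[422,313]],.06,m,T),3))
print(fit([[.07,.06],[.07,-.06],[-.07,-.06],[-.07,.06]],[[397.5,239.5],[456,222],[481.5,293.5],[422,313]],.06,m,T,[.3,-.2,.3]))
c=unproj([[158.5,222],[185,207.5],[202.5,238.5],[173,257]],.07,m,T);print(np.round(c,3))
print(fit([[.035,.035],[.035,-.035],[-.035,-.035],[-.035,.035]],[[158.5,222],[185,207.5],[202.5,238.5],[173,257]],.07,m,T,[.4,.3,.3]))
print('pail',unproj([[329,140]],.075,m,T),'slate',unproj([[435,153]],.0,m,T),'plaq',unproj([[208,148]],.018,m,T))
print('handletop',unproj([[169,228]],.125,m,T),'rodtop',unproj([[446.5,275.5]],.082,m,T))
print(R.from_rotvec(env.state()['tcp_rot']).as_matrix().round(3))
E
```

```text
[[ 0.556 -0.151  0.06 ]
 [ 0.592 -0.265  0.06 ]
 [ 0.459 -0.307  0.06 ]
 [ 0.422 -0.195  0.06 ]]
(array([ 0.50719944, -0.22948684,  0.31162147]), array([-0.3,  0.3,  0.1,  0. ,  0.6,  0. , -0.5, -0.3]))
[[0.578 0.3   0.07 ]
 [0.607 0.253 0.07 ]
 [0.549 0.216 0.07 ]
 [0.513 0.267 0.07 ]]
(array([0.56174345, 0.25890149, 0.54198472]), array([-3.9,  2.1,  3.3, -1.6,  2.5, -0.5, -1.9, -0.2]))
pail [[ 0.74588347 -0.01722491  0.075     ]] slate [[ 0.74909068 -0.24741742  0.        ]] plaq [[0.7419162  0.23297883 0.018     ]]
handletop [[0.56090382 0.25935836 0.125     ]] rodtop [[ 0.49036243 -0.23542539  0.082     ]]
[[ 0.955  0.297 -0.001]
 [ 0.297 -0.955  0.001]
 [-0.    -0.002 -1.   ]]
```

```bash
python3 -m handwheel '[[[50,-34,0,0,0,0,0],[50,-34,0,0,0,0,0],[50,-34,0,0,0,0,0],[50,-34,0,0,0,0,0],[50,-34,0,0,0,0,0],[50,-34,0,0,0,0,0],[50,-34,0,0,0,0,0],[50,-34,0,0,0,0,0]]]'; python3 -m handwheel '[[[16,-8,40,0,0,0,0],[0,0,40,0,0,0,0],[0,0,0,0,0,0,0],[0,0,0,0,0,0,0]]]'
python3 - <<'E'
from h import *
im,m,T=grab('wrist','pics/w1.png'); np.save('T1.npy',T); print(np.round(env.state()['joints'],2))
p=np.array([.507,-.229]);y=.312;c=np.array([np.cos(y),np.sin(y)])
print(proj(np.r_[p-.02*c,.082],m,T))
cv2.imwrite('pics/w1b.png',cv2.resize(im,(800,500),interpolation=cv2.INTER_CUBIC))
E
```

```text
clock: 1.1
position: [0.495, -0.2404, 0.2311]
tcp_rot: [-3.106, -0.472, 0.001]
force: [0.6, -0.2, -0.4]
gripper_width: 0.0857
clock: 1.6
position: [0.5077, -0.2303, 0.1525]
tcp_rot: [3.105, 0.471, 0.002]
force: [-0.3, -0.1, 0.9]
gripper_width: 0.0855
[ 0.47  0.49 -0.16  1.85  0.1   0.82 -1.01]
[[313.5574795  230.65816097]]
```

View pics/w1b.png

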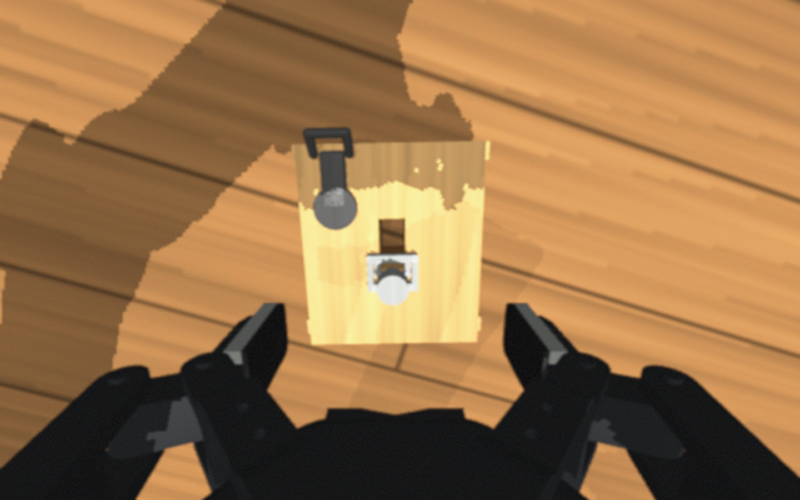

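The wrist view matches the estimate. The rod top is at (392,289) in the enlarged image against a predicted (392,288), the board corners are at (292,147), (490,141), (478,341) and (312,344), and the slot is on the far (+x) side. I'll fit the stand pose and move over the block.

```bash
python3 - <<'E'
from h import *
m,_=cam('wrist'); T=np.load('T1.npy')
L=[[.07,.06,.06],[.07,-.06,.06],[-.07,-.06,.06],[-.07,.06,.06],[-.02,0,.082],[.022,.009,.06],[.022,-.009,.06]]
uv=np.array([[292,147],[490,141],[478,341],[312,344],[392,289],[379,219],[405,219]])/1.25
print(fit(L,uv,0,m,T,[.5,-.2,.3]))
E
python3 -m handwheel '[[[0,0,-50,0,0,0,0],[24.5,-56.4,0,0,0,0,0],[24.5,-56.4,0,0,0,0,0],[24.5,-56.4,0,0,0,0,0],[24.5,-56.4,0,0,0,0,0],[24.5,-56.4,0,0,0,0,0],[24.5,-56.4,0,0,0,0,0],[24.5,-56.4,0,0,0,0,0]]]'; python3 -m handwheel '[[[24.5,-56.4,0,0,0,0,0],[0,0,0,0,0,0,0],[0,0,0,0,0,0,0]]]'
python3 - <<'E'
from h import *
im,m,T=grab('wrist','pics/w2.png'); np.save('T2.npy',T); print(np.round(env.state()['joints'],2))
print(proj([.562,.259,.125],m,T))
cv2.imwrite('pics/w2b.png',cv2.resize(im[80:330,160:480],(800,625),interpolation=cv2.INTER_CUBIC)[:600])
E
```

```text
(array([ 0.5055492 , -0.2300523 ,  0.32296391]), array([ 1.8, -1.6, -2.7, -0.1, -0.4,  0.5,  0.4,  0.5,  1. ,  1.5, -0.5,
       -0.1,  0.5, -0.5]))
clock: 2.65
position: [0.5548, 0.2001, 0.2036]
tcp_rot: [-3.106, -0.47, -0.006]
force: [0.6, -0.6, -0.2]
gripper_width: 0.0856
clock: 3.02
position: [0.5609, 0.2589, 0.2025]
tcp_rot: [3.106, 0.471, 0.003]
force: [0.4, -1.7, 0.4]
gripper_width: 0.085
[-0.29  0.53 -0.29  1.64  0.18  0.99 -1.92]
[[315.3619415  202.22246757]]
```

View pics/w2b.png

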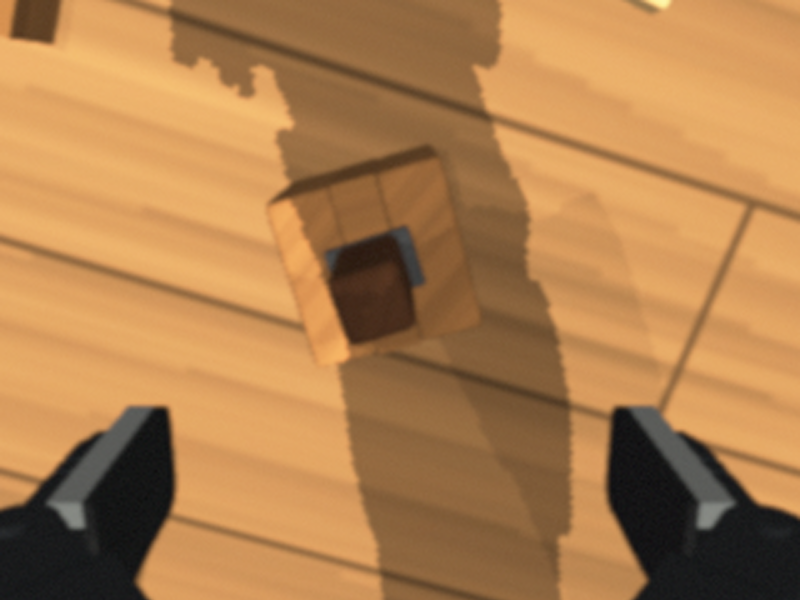

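The enlarged wrist view shows the block top corners at (268,203), (440,150), (480,325) and (320,365). The grey flange shows at (327,250)–(407,228)–(424,283). I'll fit the yaw and compare the four possible headings against all the views.

```bash
python3 - <<'E'
from h import *
m,_=cam('wrist'); T=np.load('T2.npy')
o=np.array([160,80])
B=np.array([[268,203],[440,150],[480,325],[320,365]])/2.5+o
H=np.array([[332,290],[405,269],[415,328],[350,345]])/2.5+o
sq=np.array([[1,1],[1,-1],[-1,-1],[-1,1.]])
L=np.r_[np.c_[.035*sq,[.07]*4]]
b,r=fit(L,B,0,m,T,[.56,.26,.54]); print('block',b,r)
h,r=fit(np.c_[.012*sq,[.125]*4],H,0,m,T,[.56,.26,.54]); print('handle',h,r)
c=.5*(b+h); F=np.array([[327,250],[407,228],[424,283]])/2.5+o
w=unproj(F,.075,m,T)[:,:2]-b[:2]; a=b[2]; Q=np.array([[np.cos(a),-np.sin(a)],[np.sin(a),np.cos(a)]])
print('flange corners in block frame(mm), yaw',a,np.round(w@Q*1000,1))
ms,Ts=cam('scene'); mt,Tt=cam('top')
ims=[(cv2.imread('pics/w2.png'),m,T,(270,130,100,100)),(cv2.imread('pics/top0.png'),mt,Tt,(145,190,70,70)),(cv2.imread('pics/scene0.png'),ms,Ts,(390,225,70,70))]
out=[]
for im,mm,TT,(x,y,w,hh) in ims:
    s=400//w; cr=cv2.resize(im[y:y+hh,x:x+w],(400,400),interpolation=cv2.INTER_CUBIC); out.append(cr)
cv2.imwrite('pics/c2.png',np.vstack([np.hstack(out[:2])[:400]])) 
cv2.imwrite('pics/c3.png',out[2])
z=np.zeros((400,800,3),np.uint8)
o2=np.hstack([cv2.resize(q,(266,266)) for q in out])
# bigger: 400 wrist, 400 scene contrast-stretched
g=lambda q:np.clip(q.astype(float)*2.2,0,255).astype(np.uint8)
cv2.imwrite('pics/c4.png',np.hstack([g(out[1]),g(out[2])]))
E
```

```text
block [0.56119127 0.26358856 0.57054949] [-1.7 -0.8  0.8  0.7  2.1 -0.5 -1.2  0.9]
handle [0.55978387 0.26258603 0.55453126] [-1.3 -3.  -0.8 -2.1  2.5  2.6 -0.4  2.8]
flange corners in block frame(mm), yaw 0.5705494868258602 [[ 11.3  16.5]
 [ 11.5 -15.1]
 [-11.  -15.8]]
```

View pics/c4.png

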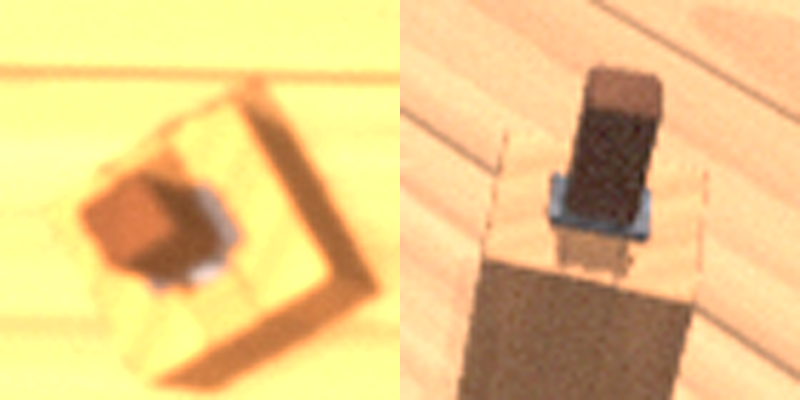

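The flange's long side is along y at yaw 0.57 rad, modulo a half turn. No slot shows on its +x side in two views, which fits yaw 0.57. I'll align the tool and check the −x side.

```bash
python3 -m handwheel '[[[0,0,0,0,0,-0.134,0],[0,0,0,0,0,-0.134,0],[-50,0,0,0,0,0,0],[-50,0,0,0,0,0,0],[0,0,0,0,0,0,0],[0,0,0,0,0,0,0]]]'
python3 - <<'E'
from h import *
im,m,T=grab('wrist','pics/w3.png'); np.save('T3.npy',T)
u,v=proj([.561,.262,.09],m,T)[0].astype(int); x=max(0,u-60);y=max(0,v-55); print(x,y,u,v)
o=cv2.resize(im[y:y+110,x:x+120],(720,660),interpolation=cv2.INTER_CUBIC)[:600]
cv2.imwrite('pics/w3b.png',np.clip(o*1.5,0,255))
E
```

```text
clock: 3.82
position: [0.4773, 0.2045, 0.2022]
tcp_rot: [3.016, 0.879, 0.003]
force: [0.6, 0.2, 0.2]
gripper_width: 0.0855
251 16 311 71[ WARN:0@1.803] global loadsave.cpp:1063 imwrite_ Unsupported depth image for selected encoder is fallbacked to CV_8U.
```

View pics/w3b.png

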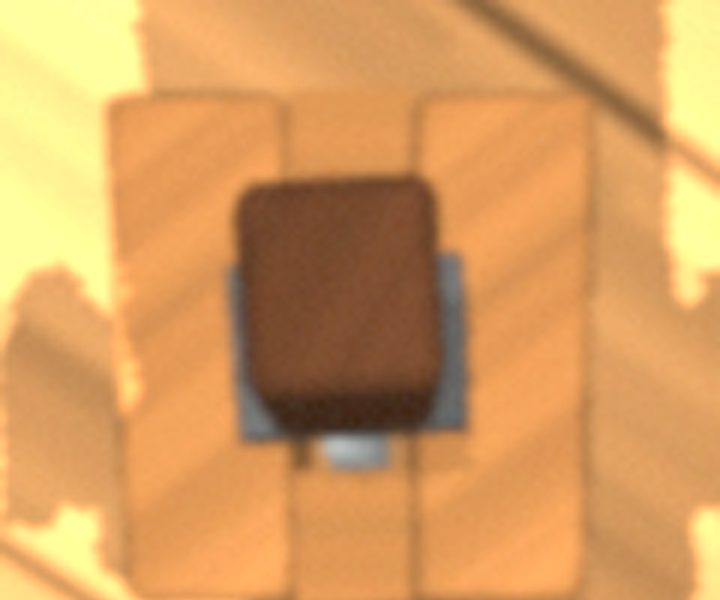

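The blade's flat face shows through the slot on the near (−x) side, at (355,450), so the wedge yaw is about 0.57 rad, with the flange turned slightly. I'll refine both poses from this view.

```bash
python3 - <<'E'
from h import *
m,_=cam('wrist'); T=np.load('T3.npy'); o=np.array([251,16])
f=lambda a:np.array(a)/6+o
sq=np.array([[1,1],[1,-1],[-1,-1],[-1,1.]])
b,r=fit(np.c_[.035*sq,[.07]*4],f([[108,100],[590,97],[580,592],[130,592]]),0,m,T,[.56,.26,.54]); print('block',b,r)
L=np.r_[np.c_[.012*sq,[.125]*4],[[.012,-.017,.075],[-.012,-.017,.075],[-.012,.017,.075]]]
uv=f([[238,184],[437,178],[441,392],[262,396],[465,254],[466,430],[242,440]])
h,r=fit(L,uv,0,m,T,[.56,.26,.54]); print('wedge',h,r)
s=env.state(); M=R.from_rotvec(s['tcp_rot']).as_matrix(); yaw=np.arctan2(M[1,0],M[0,0]); print('toolyaw',yaw,M[2].round(3))
d=(M.T@(np.r_[h[:2],0]-np.r_[s['position'][:2],0])); print('tool shift mm',d*1000)
E
```

```text
block [0.5599779  0.26352575 0.57336076] [-1.  -1.5  1.1 -1.5  0.7  1.6 -0.9  2. ]
wedge [0.56023567 0.26349701 0.60919376] [-0.8 -0.7  0.9 -1.3  1.4  0.4 -2.6  1.2  0.5 -0.1  1.1  0.4 -0.4  0.5]
toolyaw 0.5679474910867776 [ 0.002  0.001 -1.   ]
tool shift mm [101.09576247  -4.6779475    0.22005204]
```

```bash
python3 -m handwheel '[[[50.5,-2.3,0,0,0,0,0],[50.5,-2.3,0,0,0,0,0],[0,0,0,0,0,-0.041,0],[0,0,50,0,0,0,0],[0,0,40,0,0,0,0],[0,0,20,0,0,0,0],[0,0,7,0,0,0,0],[0,0,0,0,0,0,0]]]'; python3 -m handwheel '[[[0,0,0,0,0,0,1],[0,0,0,0,0,0,1],[0,0,0,0,0,0,1],[0,0,0,0,0,0,1],[0,0,0,0,0,0,1],[0,0,0,0,0,0,1],[0,0,0,0,0,0,1],[0,0,0,0,0,0,1]]]' 70
python3 - <<'E'
from h import *
im,m,T=grab('wrist','pics/w4.png'); np.save('T4.npy',T)
cv2.imwrite('pics/w4b.png',im[120:400,140:500])
s=env.state();M=R.from_rotvec(s['tcp_rot']).as_matrix();print(M.round(3),s['position'],s['force'],s['torque'])
E
```

```text
clock: 4.88
position: [0.5592, 0.2642, 0.0851]
tcp_rot: [-2.996, -0.945, -0.002]
force: [0.4, 0.5, 0.2]
gripper_width: 0.0851
clock: 5.88
position: [0.5588, 0.264, 0.0848]
tcp_rot: [-2.996, -0.944, -0.001]
force: [-0.9, -0.8, 5.0]
gripper_width: 0.023
[[ 0.819  0.574  0.001]
 [ 0.574 -0.819  0.   ]
 [ 0.001  0.    -1.   ]] [0.55881604 0.26400974 0.08479095] [-0.8368006  -1.01057331  5.63771013] [-0.09577261  0.21624825 -0.03780414]
```

View pics/w4b.png

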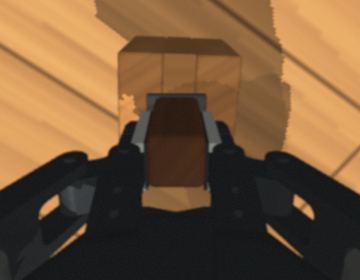

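The handle is gripped squarely at 23 mm opening. I'll lift it straight out.

```bash
python3 -m handwheel '[[[0,0,-2,0,0,0,1],[0,0,-6,0,0,0,1],[0,0,-15,0,0,0,1],[0,0,-25,0,0,0,1],[0,0,-30,0,0,0,1],[0,0,-15,0,0,0,1],[0,0,0,0,0,0,1],[0,0,0,0,0,0,1]]]'; python3 -m handwheel '[[[0,0,0,0,0,0.098,1],[0,0,0,0,0,0.098,1],[0,0,0,0,0,0.098,1],[-24.5,56.6,0,0,0,0,1],[-24.5,56.6,0,0,0,0,1],[-24.5,56.6,0,0,0,0,1],[-24.5,56.6,0,0,0,0,1],[-24.5,56.6,0,0,0,0,1]]]'; python3 -m handwheel '[[[-24.5,56.6,0,0,0,0,1],[-24.5,56.6,0,0,0,0,1],[-24.5,56.6,0,0,0,0,1],[0,0,0,0,0,0,1],[0,0,0,0,0,0,1]]]'
python3 - <<'E'
from h import *
s=env.state();M=R.from_rotvec(s['tcp_rot']).as_matrix();print(M.round(3),s['position'],s['force'],s['torque'],'yaw',np.arctan2(M[1,0],M[0,0]))
m,_=cam('wrist'); print('rod from wrist',unproj([[313.6,231.2]],.082,m,np.load('T1.npy')))
E
```

```text
clock: 6.92
position: [0.5579, 0.2634, 0.1762]
tcp_rot: [2.996, 0.945, -0.003]
force: [-0.2, 0.3, -1.9]
gripper_width: 0.023
clock: 7.92
position: [0.5292, -0.0452, 0.1762]
tcp_rot: [-3.102, -0.496, 0.003]
force: [0.0, -0.4, -1.1]
gripper_width: 0.0234
clock: 8.55
position: [0.5128, -0.2267, 0.1763]
tcp_rot: [-3.101, -0.495, 0.002]
force: [0.3, 1.3, -1.3]
gripper_width: 0.0229
[[ 0.95   0.311 -0.002]
 [ 0.311 -0.95   0.001]
 [-0.001 -0.002 -1.   ]] [ 0.51283349 -0.22667426  0.17625196] [ 0.29345279  1.26219813 -1.33005437] [ 0.06259086 -0.01384278 -0.01618364] yaw 0.316686846716794
rod from wrist [[ 0.48753786 -0.23530663  0.082     ]]
```

```bash
python3 -m handwheel '[[[0,0,15,0,0,0,1],[0,0,10,0,0,0,1],[0,0,3,0,0,0,1],[-1,0,0,0,0,0,1],[-1,0,0,0,0,0,1],[0,0,0,0,0,0,1],[0,0,0,0,0,0,1]]]'; for i in 1; do python3 -m handwheel '[[[-0.5,0,0,0,0,0,1],[0,0,0,0,0,0,1]]]';python3 -m handwheel '[[[-0.5,0,0,0,0,0,1],[0,0,0,0,0,0,1]]]';python3 -m handwheel '[[[-0.5,0,0,0,0,0,1],[0,0,0,0,0,0,1]]]'; done
```

```text
clock: 9.43
position: [0.5116, -0.2282, 0.1495]
tcp_rot: [3.102, 0.495, 0.001]
force: [-0.3, -0.3, -1.5]
gripper_width: 0.0231
clock: 9.68
position: [0.5109, -0.2283, 0.1493]
tcp_rot: [3.102, 0.495, -0.0]
force: [-0.1, 0.3, -1.2]
gripper_width: 0.0232
clock: 9.93
position: [0.5104, -0.2284, 0.1493]
tcp_rot: [3.102, 0.495, -0.0]
force: [-0.4, 0.9, -1.5]
gripper_width: 0.0231
clock: 10.18
position: [0.51, -0.2286, 0.1493]
tcp_rot: [3.102, 0.496, -0.0]
force: [-0.1, -0.2, -1.6]
gripper_width: 0.0232
```

```bash
python3 - <<'E'
from h import *
im,m,T=grab('wrist'); a=im[120:320,200:440]
im2,m2,T2=grab('scene'); u,v=proj([.5,-.23,.08],m2,T2)[0].astype(int); b=im2[v-50:v+50,u-50:u+50]
cv2.imwrite('pics/c5.png',np.hstack([cv2.resize(a,(480,400),interpolation=cv2.INTER_CUBIC),cv2.resize(b,(320,400)[:1]+(400,),interpolation=cv2.INTER_CUBIC)])); print(u,v)
E
```

```text
298 157
```

View pics/c5.png

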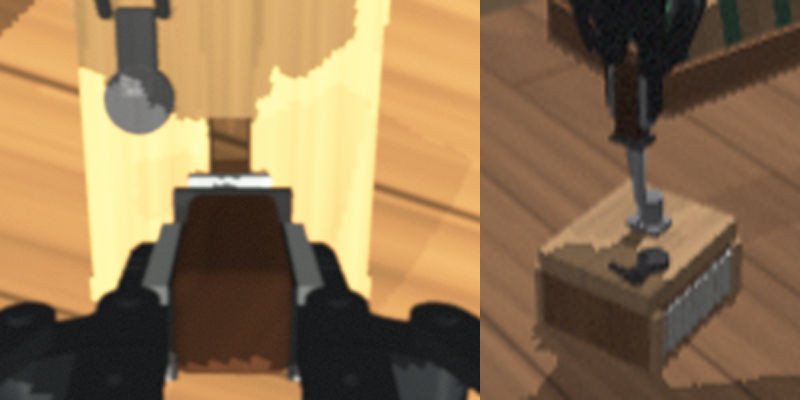

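The tip hangs just beside the rod and is centred on the slot, with no contact yet. I'll creep on in −x.

```bash
python3 -m handwheel '[[[-0.5,0,0,0,0,0,1],[0,0,0,0,0,0,1]]]';python3 -m handwheel '[[[-0.5,0,0,0,0,0,1],[0,0,0,0,0,0,1]]]';python3 -m handwheel '[[[-0.5,0,0,0,0,0,1],[0,0,0,0,0,0,1]]]'
```

```text
clock: 10.52
position: [0.5095, -0.2288, 0.1493]
tcp_rot: [3.102, 0.495, -0.0]
force: [0.9, -0.6, -1.3]
gripper_width: 0.0233
clock: 10.78
position: [0.509, -0.2289, 0.1493]
tcp_rot: [3.102, 0.496, -0.0]
force: [-0.3, 0.1, -0.2]
gripper_width: 0.0234
clock: 11.02
position: [0.5085, -0.229, 0.1492]
tcp_rot: [-3.102, -0.495, 0.0]
force: [0.9, -1.0, -0.9]
gripper_width: 0.0231
```

```bash
python3 -m handwheel '[[[-0.5,0,0,0,0,0,1],[0,0,0,0,0,0,1]]]';python3 -m handwheel '[[[-0.5,0,0,0,0,0,1],[0,0,0,0,0,0,1]]]';python3 -m handwheel '[[[-0.5,0,0,0,0,0,1],[0,0,0,0,0,0,1]]]'; python3 -c "
from h import *;print(env.state()['torque'])"
```

```text
clock: 11.28
position: [0.5081, -0.2292, 0.1493]
tcp_rot: [-3.102, -0.495, 0.0]
force: [-0.6, 0.4, -0.4]
gripper_width: 0.023
clock: 11.52
position: [0.5076, -0.2294, 0.1493]
tcp_rot: [3.102, 0.495, -0.0]
force: [-0.1, 0.0, -0.9]
gripper_width: 0.0234
clock: 11.78
position: [0.5071, -0.2295, 0.1492]
tcp_rot: [3.102, 0.496, -0.0]
force: [-1.4, 0.9, -0.5]
gripper_width: 0.0234
[0.01776253 0.05362324 0.01022761]
```

```bash
python3 -m handwheel '[[[-0.5,0,0,0,0,0,1],[0,0,0,0,0,0,1]]]';python3 -m handwheel '[[[-0.5,0,0,0,0,0,1],[0,0,0,0,0,0,1]]]';python3 -c "
from h import *;print(env.state()['torque'],env.state()['force'])"; python3 -m handwheel '[[[-0.5,0,0,0,0,0,1],[0,0,0,0,0,0,1]]]'; python3 -c "
from h import *;print(env.state()['torque'])"
```

```text
clock: 12.02
position: [0.5067, -0.2297, 0.1493]
tcp_rot: [3.102, 0.496, -0.0]
force: [0.2, -0.9, -0.7]
gripper_width: 0.0235
clock: 12.28
position: [0.5062, -0.2298, 0.1493]
tcp_rot: [-3.102, -0.496, 0.0]
force: [-0.5, -0.3, -1.0]
gripper_width: 0.0231
[-0.03204298 -0.0125902   0.01754497] [-0.53526264 -0.28098368 -1.01636083]
clock: 12.52
position: [0.5059, -0.2299, 0.1493]
tcp_rot: [3.102, 0.496, 0.001]
force: [-0.1, 0.9, -2.0]
gripper_width: 0.0229
[ 0.03145801 -0.25131695  0.00773132]
```

```bash
python3 -m handwheel '[[[-0.4,0,0,0,0,0,1],[0,0,0,0,0,0,1]]]'; python3 -c "
from h import *;print(env.state()['torque'],env.state()['force'],env.state()['position'])";python3 -m handwheel '[[[0,0,0,0,0,0,1]]]'; python3 -c "
from h import *;print(env.state()['torque'],env.state()['force'],env.state()['position'])"
```

```text
clock: 12.78
position: [0.5058, -0.2299, 0.1494]
tcp_rot: [3.102, 0.496, 0.001]
force: [1.9, 0.6, -2.5]
gripper_width: 0.0231
[ 0.15740398 -0.53318272  0.01326199] [ 1.92662289  0.64103822 -2.49922962] [ 0.50576858 -0.22991317  0.14936297]
clock: 12.9
position: [0.5058, -0.2299, 0.1494]
tcp_rot: [3.102, 0.496, 0.001]
force: [2.2, 0.3, -1.8]
gripper_width: 0.0234
[ 0.17728461 -0.65108514  0.0424395 ] [ 2.23197785  0.29957755 -1.77460704] [ 0.50575312 -0.22993176  0.14935485]
```

Contact with the rod is felt at TCP x ≈ 0.506, with the torque and force both rising. I'll back off to about 0.5 mm clearance and lower into the gap.

```bash
python3 -m handwheel '[[[1.2,0,0,0,0,0,1],[0,0,2,0,0,0,1],[0,0,2,0,0,0,1],[0,0,2,0,0,0,1],[0,0,1,0,0,0,1],[0,0,1,0,0,0,1],[0,0,0,0,0,0,1]]]'; python3 -c "
from h import *;print(env.state()['torque'])"; python3 -m handwheel '[[[0,0,1,0,0,0,1],[0,0,0,0,0,0,1]]]';python3 -m handwheel '[[[0,0,1,0,0,0,1],[0,0,0,0,0,0,1]]]'; python3 -m handwheel '[[[0,0,1,0,0,0,1],[0,0,0,0,0,0,1]]]'; python3 -c "
from h import *;print(env.state()['torque'])"
```

```text
clock: 13.78
position: [0.5064, -0.2297, 0.1412]
tcp_rot: [-3.102, -0.496, 0.0]
force: [-0.5, -0.6, -1.6]
gripper_width: 0.0232
[-0.0230726  -0.01953291  0.00311114]
clock: 14.02
position: [0.5064, -0.2297, 0.1402]
tcp_rot: [-3.102, -0.496, 0.0]
force: [0.0, 0.4, -0.4]
gripper_width: 0.0227
clock: 14.28
position: [0.5065, -0.2297, 0.1392]
tcp_rot: [-3.102, -0.496, 0.0]
force: [0.5, -0.2, -1.3]
gripper_width: 0.0232
clock: 14.52
position: [0.5065, -0.2297, 0.1382]
tcp_rot: [-3.102, -0.496, 0.0]
force: [0.4, 0.5, -1.3]
gripper_width: 0.0232
[-0.00360991 -0.0161761   0.01151329]
```

```bash
python3 -m handwheel '[[[0,0,1,0,0,0,1],[0,0,0,0,0,0,1]]]';python3 -m handwheel '[[[0,0,1,0,0,0,1],[0,0,0,0,0,0,1]]]'; python3 -m handwheel '[[[0,0,1,0,0,0,1],[0,0,0,0,0,0,1]]]';python3 -m handwheel '[[[0,0,1,0,0,0,1],[0,0,0,0,0,0,1]]]'; python3 -c "
from h import *;print(env.state()['torque'])"
```

```text
clock: 14.78
position: [0.5065, -0.2297, 0.1372]
tcp_rot: [-3.102, -0.496, 0.0]
force: [-0.2, 0.3, -0.6]
gripper_width: 0.0231
clock: 15.02
position: [0.5065, -0.2296, 0.1362]
tcp_rot: [-3.102, -0.496, 0.0]
force: [-0.1, -0.3, -1.1]
gripper_width: 0.0232
clock: 15.28
position: [0.5064, -0.2297, 0.1352]
tcp_rot: [-3.102, -0.496, 0.0]
force: [-0.1, 0.2, -0.8]
gripper_width: 0.0235
clock: 15.52
position: [0.5063, -0.2298, 0.1341]
tcp_rot: [-3.102, -0.495, 0.001]
force: [-0.8, -0.1, -2.1]
gripper_width: 0.0233
[-0.05988158  0.11234689  0.01562519]
```

The tip is about 6 mm below the clip's top with no vertical load, so it is in the gap. The bar is starting to bear on the blade, so I'll keep stepping down.

```bash
for i in a; do python3 -m handwheel '[[[0,0,1,0,0,0,1],[0,0,0,0,0,0,1]]]';python3 -m handwheel '[[[0,0,1,0,0,0,1],[0,0,0,0,0,0,1]]]'; python3 -m handwheel '[[[0,0,1,0,0,0,1],[0,0,0,0,0,0,1]]]';python3 -m handwheel '[[[0,0,1,0,0,0,1],[0,0,0,0,0,0,1]]]'; done | grep -E "pos|force"; python3 -c "
from h import *;print(env.state()['torque'])"
```

```text
position: [0.5063, -0.2298, 0.1331]
force: [-0.4, -0.3, -0.7]
position: [0.5062, -0.2298, 0.1322]
force: [-1.1, -0.8, -1.4]
position: [0.5063, -0.2299, 0.1312]
force: [-1.7, -0.8, 0.7]
position: [0.5064, -0.2299, 0.1303]
force: [-2.3, -1.7, 2.7]
[-0.34917426  0.78941398  0.01041372]
```

```bash
for i in a; do python3 -m handwheel '[[[-0.4,0,0,0,0,0,1],[0,0,1,0,0,0,1],[0,0,0,0,0,0,1]]]';python3 -m handwheel '[[[0,0,1,0,0,0,1],[0,0,0,0,0,0,1]]]'; python3 -m handwheel '[[[0,0,1,0,0,0,1],[0,0,0,0,0,0,1]]]';python3 -m handwheel '[[[0,0,1,0,0,0,1],[0,0,0,0,0,0,1]]]'; done | grep -E "pos|force|clock"; python3 -c "
from h import *;print(env.state()['torque'])"
```

```text
clock: 16.9
position: [0.5063, -0.2299, 0.1294]
force: [-2.9, -0.9, 4.2]
clock: 17.15
position: [0.5063, -0.23, 0.1285]
force: [-3.1, -1.0, 4.8]
clock: 17.4
position: [0.5064, -0.23, 0.1277]
force: [-3.3, -1.3, 5.6]
clock: 17.65
position: [0.5064, -0.2301, 0.1268]
force: [-4.2, -1.8, 7.4]
[-0.3472494   1.06930656 -0.00930873]
```

```bash
for i in a; do python3 -m handwheel '[[[0,0,1,0,0,0,1],[0,0,0,0,0,0,1],[0,0,0,0,0,0,1]]]';python3 -m handwheel '[[[0,0,1,0,0,0,1],[0,0,0,0,0,0,1],[0,0,0,0,0,0,1]]]'; python3 -m handwheel '[[[0,0,1,0,0,0,1],[0,0,0,0,0,0,1],[0,0,0,0,0,0,1]]]';python3 -m handwheel '[[[0,0,1,0,0,0,1],[0,0,0,0,0,0,1],[0,0,0,0,0,0,1]]]'; done | grep -E "pos|force|clock"; python3 -c "
from h import *;print(env.state()['torque'])"
```

```text
clock: 18.02
position: [0.5065, -0.2302, 0.126]
force: [-2.7, -1.0, 9.0]
clock: 18.4
position: [0.5065, -0.2303, 0.125]
force: [-3.0, -1.2, 8.6]
clock: 18.77
position: [0.5065, -0.2304, 0.1241]
force: [-4.1, -1.3, 9.8]
clock: 19.15
position: [0.5065, -0.2305, 0.1231]
force: [-4.0, -1.8, 9.7]
[-0.38102521  1.14100521 -0.01650574]
```

```bash
for i in a; do python3 -m handwheel '[[[0,0,1,0,0,0,1],[0,0,0,0,0,0,1],[0,0,0,0,0,0,1]]]';python3 -m handwheel '[[[0,0,1,0,0,0,1],[0,0,0,0,0,0,1],[0,0,0,0,0,0,1]]]'; python3 -m handwheel '[[[0,0,1,0,0,0,1],[0,0,0,0,0,0,1],[0,0,0,0,0,0,1]]]';python3 -m handwheel '[[[0,0,1,0,0,0,1],[0,0,0,0,0,0,1],[0,0,0,0,0,0,1]]]';python3 -m handwheel '[[[0,0,1,0,0,0,1],[0,0,0,0,0,0,1],[0,0,0,0,0,0,1]]]';  done | grep -E "pos|force|clock"; python3 -c "
from h import *;print(env.state()['torque'])"
```

```text
clock: 19.52
position: [0.5066, -0.2305, 0.1221]
force: [-4.1, -1.5, 9.7]
clock: 19.9
position: [0.5065, -0.2305, 0.1211]
force: [-4.3, -2.1, 10.4]
clock: 20.27
position: [0.5066, -0.2306, 0.1202]
force: [-3.6, -1.2, 10.8]
clock: 20.65
position: [0.5066, -0.2307, 0.1192]
force: [-2.9, -1.9, 9.9]
clock: 21.02
position: [0.5066, -0.2307, 0.1182]
force: [-4.5, -2.5, 11.0]
[-0.52146295  1.16097578 -0.02300992]
```

```bash
for i in a; do python3 -m handwheel '[[[0,0,1,0,0,0,1],[0,0,0,0,0,0,1],[0,0,0,0,0,0,1]]]';python3 -m handwheel '[[[0,0,1,0,0,0,1],[0,0,0,0,0,0,1],[0,0,0,0,0,0,1]]]'; python3 -m handwheel '[[[0,0,1,0,0,0,1],[0,0,0,0,0,0,1],[0,0,0,0,0,0,1]]]';python3 -m handwheel '[[[0,0,1,0,0,0,1],[0,0,0,0,0,0,1],[0,0,0,0,0,0,1]]]';python3 -m handwheel '[[[0,0,1,0,0,0,1],[0,0,0,0,0,0,1],[0,0,0,0,0,0,1]]]';  done | grep -E "pos|force|clock"; python3 -c "
from h import *;print(env.state()['torque'])"
```

```text
clock: 21.4
position: [0.5066, -0.2307, 0.1172]
force: [-3.9, -1.1, 11.0]
clock: 21.78
position: [0.5066, -0.2307, 0.1161]
force: [-3.8, -1.7, 10.2]
clock: 22.15
position: [0.5065, -0.2306, 0.1151]
force: [-3.4, -2.8, 9.9]
clock: 22.52
position: [0.5065, -0.2305, 0.114]
force: [-3.3, -2.3, 10.2]
clock: 22.9
position: [0.5064, -0.2304, 0.1129]
force: [-3.9, -1.6, 9.9]
[-0.3719891   1.06604389  0.01189745]
```

```bash
for i in a; do python3 -m handwheel '[[[0,0,1,0,0,0,1],[0,0,0,0,0,0,1],[0,0,0,0,0,0,1]]]';python3 -m handwheel '[[[0,0,1,0,0,0,1],[0,0,0,0,0,0,1],[0,0,0,0,0,0,1]]]'; python3 -m handwheel '[[[0,0,1,0,0,0,1],[0,0,0,0,0,0,1],[0,0,0,0,0,0,1]]]';python3 -m handwheel '[[[0,0,1,0,0,0,1],[0,0,0,0,0,0,1],[0,0,0,0,0,0,1]]]';python3 -m handwheel '[[[0,0,1,0,0,0,1],[0,0,0,0,0,0,1],[0,0,0,0,0,0,1]]]';python3 -m handwheel '[[[0,0,1,0,0,0,1],[0,0,0,0,0,0,1],[0,0,0,0,0,0,1]]]';  done | grep -E "pos|force|clock"; python3 -c "
from h import *;print(env.state()['torque'])"
```

```text
clock: 23.28
position: [0.5063, -0.2303, 0.1117]
force: [-3.3, -1.8, 6.0]
clock: 23.65
position: [0.5063, -0.2302, 0.1105]
force: [-1.9, -1.3, 6.3]
clock: 24.02
position: [0.5063, -0.23, 0.1093]
force: [-1.8, -2.2, 2.9]
clock: 24.4
position: [0.5061, -0.2298, 0.1081]
force: [-1.7, -2.5, 1.2]
clock: 24.78
position: [0.506, -0.2295, 0.1071]
force: [-0.9, -0.6, -0.7]
clock: 25.15
position: [0.5061, -0.2296, 0.1061]
force: [-1.6, 0.1, -0.4]
[-0.1057228   0.35011846 -0.00615358]
```

```bash
for i in a; do python3 -m handwheel '[[[0,0,1,0,0,0,1],[0,0,0,0,0,0,1],[0,0,1,0,0,0,1],[0,0,0,0,0,0,1]]]';python3 -m handwheel '[[[0,0,1,0,0,0,1],[0,0,0,0,0,0,1],[0,0,1,0,0,0,1],[0,0,0,0,0,0,1]]]'; python3 -m handwheel '[[[0,0,1,0,0,0,1],[0,0,0,0,0,0,1],[0,0,1,0,0,0,1],[0,0,0,0,0,0,1]]]';python3 -m handwheel '[[[0,0,1,0,0,0,1],[0,0,0,0,0,0,1],[0,0,1,0,0,0,1],[0,0,0,0,0,0,1]]]';  done | grep -E "pos|force|clock"; python3 -c "
from h import *;print(env.state()['torque'])"
```

```text
clock: 25.65
position: [0.5063, -0.2298, 0.1042]
force: [0.2, 0.0, -1.2]
clock: 26.15
position: [0.5062, -0.2297, 0.1022]
force: [-0.9, -0.3, -1.6]
clock: 26.65
position: [0.5061, -0.2298, 0.1002]
force: [-0.4, -0.5, -0.9]
clock: 27.15
position: [0.5061, -0.2298, 0.0982]
force: [-0.7, -0.5, -0.9]
[-0.00850884  0.04070711 -0.00607313]
```

```bash
for i in a; do python3 -m handwheel '[[[0,0,1,0,0,0,1],[0,0,0,0,0,0,1],[0,0,1,0,0,0,1],[0,0,0,0,0,0,1]]]';python3 -m handwheel '[[[0,0,1,0,0,0,1],[0,0,0,0,0,0,1],[0,0,1,0,0,0,1],[0,0,0,0,0,0,1]]]'; python3 -m handwheel '[[[0,0,1,0,0,0,1],[0,0,0,0,0,0,1],[0,0,1,0,0,0,1],[0,0,0,0,0,0,1]]]';python3 -m handwheel '[[[0,0,1,0,0,0,1],[0,0,0,0,0,0,1],[0,0,1,0,0,0,1],[0,0,0,0,0,0,1]]]';  done | grep -E "pos|force|clock"; python3 - <<'E'
from h import *
print(env.state()['torque'])
im,m,T=grab('wrist'); a=im[100:300,200:440]
im2,m2,T2=grab('scene'); u,v=proj([.5,-.23,.07],m2,T2)[0].astype(int); b=im2[v-40:v+40,u-40:u+40]
cv2.imwrite('pics/c6.png',np.hstack([cv2.resize(a,(480,400),interpolation=cv2.INTER_CUBIC),cv2.resize(b,(320,400),interpolation=cv2.INTER_CUBIC)]))
E
```

```text
clock: 27.65
position: [0.5061, -0.2298, 0.0962]
force: [0.5, -0.4, -0.9]
clock: 28.15
position: [0.5061, -0.2298, 0.0942]
force: [0.5, -0.7, -0.5]
clock: 28.65
position: [0.5061, -0.2298, 0.0922]
force: [-0.6, -0.3, -1.6]
clock: 29.15
position: [0.5061, -0.2298, 0.0902]
force: [-0.0, -0.0, -0.7]
[-0.00797611  0.0544265  -0.02315414]
```

View pics/c6.png

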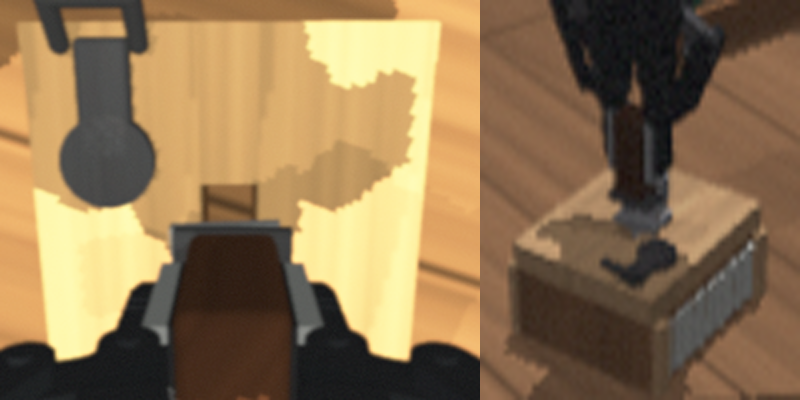

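The wedge is now about 50 mm deep under no load, and the flange hides the clip from view. I'll go 1 mm deeper for margin, withdraw, and check the clip from the top camera once the arm is clear.

```bash
python3 -m handwheel '[[[0,0,1,0,0,0,1],[0,0,0,0,0,0,1],[0,0,0,0,0,0,1],[0,0,0,0,0,0,1],[0,0,0,0,0,0,1],[0,0,0,0,0,0,1]]]' | grep -E "pos|force|clock"; python3 -m handwheel '[[[0,0,-1,0,0,0,1],[0,0,-2,0,0,0,1],[0,0,-4,0,0,0,1],[0,0,-8,0,0,0,1],[0,0,-8,0,0,0,1],[0,0,-8,0,0,0,1],[0,0,-8,0,0,0,1],[0,0,-8,0,0,0,1]]]'| grep -E "pos|force|clock"; python3 -m handwheel '[[[0,0,-10,0,0,0,1],[0,0,-15,0,0,0,1],[0,0,-15,0,0,0,1],[25.5,-56.6,0,0,0,0,1],[25.5,-56.6,0,0,0,0,1],[25.5,-56.6,0,0,0,0,1],[25.5,-56.6,0,0,0,0,1],[0,0,0,0,0,0,1]]]'
python3 - <<'E'
from h import *
im,m,T=grab('top','pics/top1.png')
a=cv2.resize(im[215:320,385:485],(500,525),interpolation=cv2.INTER_CUBIC)
im2,m2,T2=grab('scene'); u,v=proj([.5,-.23,.07],m2,T2)[0].astype(int); b=im2[v-40:v+40,u-40:u+40]
o=np.zeros((525,800,3),np.uint8); o[:,:500]=a; o[:300,500:]=cv2.resize(b,(300,300),interpolation=cv2.INTER_CUBIC)
cv2.imwrite('pics/c7.png',o)
E
```

```text
clock: 30.0
position: [0.5061, -0.2298, 0.0893]
force: [-0.3, 0.7, -0.6]
clock: 31.0
position: [0.5062, -0.2299, 0.1369]
force: [-0.3, -0.4, -0.4]
clock: 32.0
position: [0.533, 0.024, 0.1774]
tcp_rot: [-3.097, -0.51, -0.003]
force: [1.0, -0.2, -0.5]
gripper_width: 0.0233
```

View pics/c7.png

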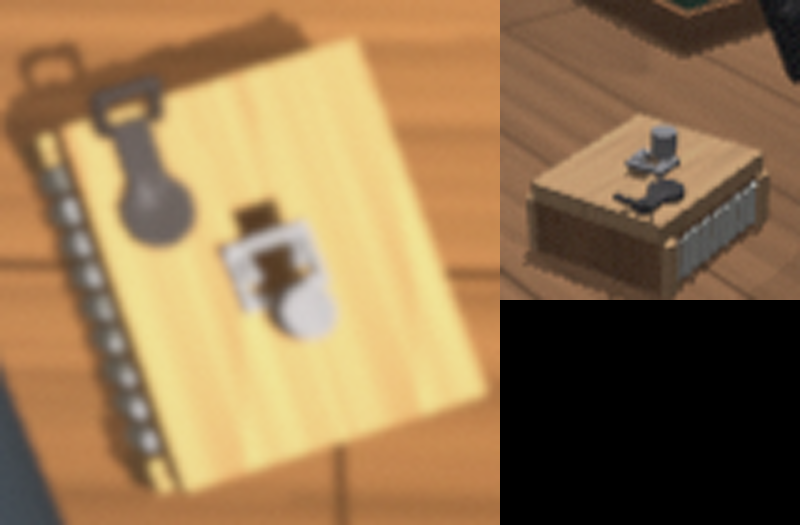

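The top view shows the clip flat on the board and about 13 mm along +x. Its back-bar corners moved from (233,278) to (220,243) and from (325,253) to (313,220) at 5x, and the jaws are off the neck. Now I'll take the wedge back to the block.

```bash
python3 -m handwheel '[[[25.5,-56.6,0,0,0,0,1],[25.5,-56.6,0,0,0,0,1],[25.5,-56.6,0,0,0,0,1],[25.5,-56.6,0,0,0,0,1],[0,0,0,0,0,-0.098,1],[0,0,0,0,0,-0.098,1],[0,0,0,0,0,-0.09,1],[0,0,0,0,0,0,1]]]'
python3 - <<'E'
from h import *
im,m,T=grab('wrist','pics/w5.png'); ref=cv2.imread('pics/w4.png')
t=ref[240:300,290:350]; r=cv2.matchTemplate(im,t,cv2.TM_CCOEFF_NORMED); print(cv2.minMaxLoc(r))
t=ref[205:300,280:355]; r=cv2.matchTemplate(im,t,cv2.TM_CCOEFF_NORMED); print(cv2.minMaxLoc(r))
s=env.state();M=R.from_rotvec(s['tcp_rot']).as_matrix();d=M.T@(np.array([.5588,.2640,.0848])-s['position']);print('yaw',np.arctan2(M[1,0],M[0,0]),'to go mm',d*1000,M[2])
E
```

```text
clock: 33.1
position: [0.5599, 0.2616, 0.1763]
tcp_rot: [3.001, 0.926, -0.0]
force: [-0.3, -0.4, -1.5]
gripper_width: 0.0231
(-0.5755087733268738, 0.9835695028305054, (296, 312), (290, 240))
(-0.4597374200820923, 0.9180336594581604, (189, 34), (280, 205))
yaw 0.5983026801418295 to go mm [ 0.38513911 -2.21012892 91.54307693] [-4.07606671e-04  7.46455084e-04 -9.99999638e-01]
```

The handle matches its grasp picture at the same pixel, so it hasn't slipped in the grip. I'll lower it into the slot.

```bash
python3 -m handwheel '[[[0.4,-2.2,0,0,0,0,1],[0,0,20,0,0,0,1],[0,0,8,0,0,0,1],[0,0,6,0,0,0,1],[0,0,6,0,0,0,1],[0,0,0,0,0,0,1]]]' | grep -E "pos|force|clock"; python3 -m handwheel '[[[0,0,8,0,0,0,1],[0,0,8,0,0,0,1],[0,0,8,0,0,0,1],[0,0,0,0,0,0,1]]]'| grep -E "pos|force|clock"; python3 -m handwheel '[[[0,0,8,0,0,0,1],[0,0,8,0,0,0,1],[0,0,6,0,0,0,1],[0,0,3,0,0,0,1],[0,0,0,0,0,0,1],[0,0,0,0,0,0,1]]]'| grep -E "pos|force|clock"; python3 -m handwheel '[[[0,0,1,0,0,0,1],[0,0,0,0,0,0,1]]]'| grep -E "pos|force|clock"
```

```text
clock: 33.9
position: [0.5578, 0.2659, 0.1358]
force: [0.3, 0.1, -0.7]
clock: 34.4
position: [0.5574, 0.2657, 0.1113]
force: [-0.9, 0.1, -1.1]
clock: 35.15
position: [0.5582, 0.2661, 0.0875]
force: [0.6, 0.3, -0.8]
clock: 35.4
position: [0.558, 0.266, 0.0863]
force: [0.2, 0.0, -0.7]
```

```bash
python3 -m handwheel '[[[-0.4,1,0,0,0,0,1],[0,1,0,0,0,0,1],[0,0,0,0,0,0,1],[0,0,0,0,0,0,1]]]'| grep -E "pos|force|clock"; python3 -m handwheel '[[[0,0,0.7,0,0,0,1],[0,0,0,0,0,0,1]]]'| grep -E "pos|force|clock";  python3 -m handwheel '[[[0,0,0.5,0,0,0,1],[0,0,0,0,0,0,1]]]'| grep -E "pos|force|clock"; python3 -m handwheel '[[[0,0,0.5,0,0,0,1],[0,0,0,0,0,0,1]]]'| grep -E "pos|force|clock"
```

```text
clock: 35.9
position: [0.5588, 0.2642, 0.0863]
force: [0.9, -0.5, -1.0]
clock: 36.15
position: [0.5587, 0.2641, 0.0855]
force: [0.3, -0.3, -1.4]
clock: 36.4
position: [0.5588, 0.2642, 0.085]
force: [0.5, -0.3, -1.2]
clock: 36.65
position: [0.5588, 0.2642, 0.0848]
force: [-0.1, -1.2, 2.2]
```

The flange has seated, with force rising at the original height. I'll release and withdraw.

```bash
python3 -m handwheel '[[[0,0,0,0,0,0,0.6],[0,0,0,0,0,0,0.4],[0,0,0,0,0,0,0],[0,0,0,0,0,0,0],[0,0,0,0,0,0,0],[0,0,0,0,0,0,0],[0,0,0,0,0,0,0],[0,0,0,0,0,0,0]]]'; python3 -m handwheel '[[[0,0,-5,0,0,0,0],[0,0,-20,0,0,0,0],[0,0,-40,0,0,0,0],[0,0,-50,0,0,0,0],[-50,0,0,0,0,0,0],[-50,0,0,0,0,0,0],[0,0,0,0,0,0,0],[0,0,0,0,0,0,0]]]'
python3 - <<'E'
from h import *
im,m,T=grab('wrist','pics/w6.png')
u,v=proj([.56,.2635,.09],m,T)[0].astype(int); a=im[max(0,v-50):max(0,v-50)+100,u-50:u+50]
im2,m2,T2=grab('top','pics/top2.png'); b=im2[100:330,140:490]
o=np.zeros((600,800,3),np.uint8); o[:300,:300]=cv2.resize(a,(300,300),interpolation=cv2.INTER_CUBIC); 
im3,m3,T3=grab('scene'); o[:300,320:800]=cv2.resize(im3,(480,300)); o[300:600,:456]=cv2.resize(b,(456,300),interpolation=cv2.INTER_CUBIC)
o[300:600,470:770]=cv2.resize(im2[240:300,410:470],(300,300),interpolation=cv2.INTER_CUBIC)
cv2.imwrite('pics/c8.png',o)
E
```

```text
clock: 37.65
position: [0.5588, 0.2642, 0.0846]
tcp_rot: [-3.0, -0.933, 0.0]
force: [0.3, 0.5, -0.6]
gripper_width: 0.0854
clock: 38.65
position: [0.4775, 0.2081, 0.2011]
tcp_rot: [-3.0, -0.932, -0.005]
force: [-0.1, -0.4, -0.3]
gripper_width: 0.0852
```

View pics/c8.png

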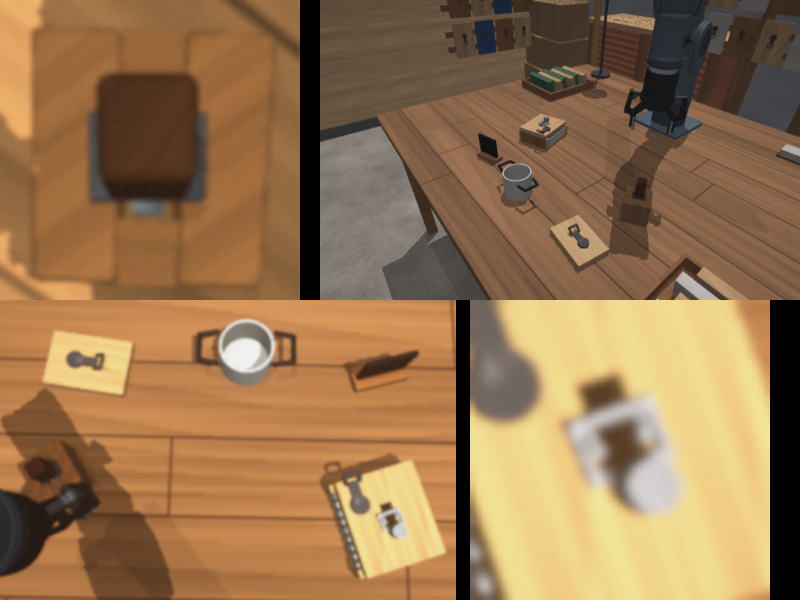

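The wedge hangs upright in its block, the bystanders haven't moved, and the clip lies flat clear of the neck. I'll do one numeric check of the clip's travel, then hand in.

```bash
python3 - <<'E'
from h import *
m,T=cam('top'); f=lambda a:unproj(np.array(a)/5+[385,215],.065,m,T)[:,:2]
d=f([[220,243],[313,220]])-f([[233,278],[325,253]]); a=.317
x=d@[np.cos(a),np.sin(a)]*1000; print('clip travel mm',x)
i0=cv2.imread('pics/top0.png').astype(int); i1=cv2.imread('pics/top2.png').astype(int)
for n,(x0,y0,x1,y1) in dict(pail=(285,105,372,170),plaque=(168,118,248,176),slate=(400,130,468,172)).items(): print(n,abs(i0-i1)[y0:y1,x0:x1].mean().round(2))
if x.mean()>11: print(env.finish_job())
E
```

```text
clip travel mm [13.58087633 12.80846086]
pail 12.8
plaque 13.52
slate 11.23
the job is handed in; nothing more can be done
None
```

The clip is off the rod and lying flat on the board, and the wedge is back in its block. I handed the job in at about 39 s.

**What I did:** I lifted the wedge out and felt for the rod with the blade's flat face. From there I lowered the blade into the gap in 1 mm steps to about 50 mm deep. The upward force, read at the end of each step, peaked at 11 N, about 12 N of push once the hanging wedge's weight is added. I withdrew the wedge and hung it back in the block, where its flange seated at its original height. The gripper never touched the clip.

**Last checks:**
- **Clip:** it moved 12.8 to 13.6 mm along +x by pixel measurement, against the 10 mm needed to clear the neck. The last pictures show it flat on the board.
- **Wedge:** it stands upright in its block, and the gripper is open and well clear.
- **Bystanders:** the pail, plaque and slate look unmoved in the last picture. My numeric before/after comparison does not confirm it: it differed by 11 to 14 grey levels over all three areas. I put that down to an overall lighting or exposure change, but did not check it further.

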